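# Sweep loose tube caps into the catch tray

## Robot

A 6-joint arm with a two-finger parallel gripper is mounted at the origin on the work surface. World frame = base frame: x ahead of the robot, y to its left, z up, the work surface at z = 0. Lengths are in m, angles in degrees, forces in N, time in s.
With the tool pointing down it reaches from about 0.3 to 0.75 m from the base axis. Payload 8.5 kg.
Tool frame: the origin (TCP) lies on the centre line of the jaws, within the pads' length; the fingertips stand 17 mm ahead of it and the grasp point (between the pads) lies 2 mm behind it (env.tip_extent is the distance from the TCP to the fingertips, in m); z points along the fingers, y is the direction in which the jaws open and shut (so a half turn about z gives the same grasp; the last joint's range is limited). The gripper opens to 85 mm and grips with 20 to 120 N. Pads are 22 mm wide; open, the fingers measure 114 mm over their backs; the gripper's body (76 mm by 85 mm) begins 54 mm behind the grasp point. The pads swing forward as they close: fully open they stand 13 mm farther back than shut.
Start: joints at [-81.893, 21.807, 74.336, -0, 83.858, -12.336], TCP at [0.192, -0.515, 0.248] pointing down, gripper open.
Joint ranges: [-178.18, 178.18], [-50.72, 133.34], [12.68, 142.11], [-81.47, 261.47], [9.98, 163.14], [-165.26, 165.26]. Speed limits (degrees/s): [136.94, 136.94, 180, 180, 180, 180].

## Interface

Orientations are given as a 3x3 rotation matrix whose columns are the frame's x, y, z axes.
In Python, from rig import telemetry, get_image, camera_params, close_job, env gives the robot as it stands.
- The arm moves only by the tool apply_moves, never from a script. Its argument "motion" is a list of rows, each an object of numbers: "tx", "ty", "tz": the shift along the tool's x, y, z in cm; "turn": the turn about the tool's z in degrees; "jaw": the gripper's target within -1 to 1 (fully open at 1, half-way at 0, shut at -1). In form: [{"tx": .., "ty": .., "tz": .., "turn": .., "jaw": ..}, ...]. A call has 1 to 5 rows; each row is the pose to reach, as a shift and turn from the pose measured when the call began, along the tool's axes at that moment; what a row does not reach only later rows make up. A row lasts 1/12 s, in which the tool goes at most 41.7 mm and 7.16 degrees, less where a joint would pass 70% of its speed; a pose out of reach is approached as far as the arm can. A call with a gripper value outside its range is refused whole. The fingers move at their own pace and stop on an object; "squeeze" is the grip in N (left out, the last holds). Time passes only in rows, so rows that repeat a pose let the fingers close. It gives the time, the measured TCP pose, the force and the opening at its end, in the units of the state.
- telemetry.observe(): the state, without advancing time (a new reading comes with each control period).
- get_image(name): name is "scene" or "top"; returns (picture, depth): 384x512x3 uint8, red, green, blue; 384x512 float32, m along the optical axis (not along the pixel's ray), 0 where there is no reading.
- camera_params(name): a dict with "fx", "fy", "cx", "cy" (pixels), "rvec" (rotation vector, rad) and "tvec" (3), from world to camera coordinates, as OpenCV has them. Camera axes: x right, y down, z forward; pixel columns grow to the right and rows downward; lengths in m; the calibration is good to about 2 mm. A picture is of the moment at which its call begins. camera_params takes no time and is no camera call.
- close_job(): hands the job in, once; it reports no verdict.
The state is a dict: "time_s": time; "q": joint angles; "qvel": joint speeds; "joint_efforts": joint torques, N m; "position": TCP position; "tool_rot": TCP orientation; "ft_force": force on the tool from outside, world axes, zero at the start; "wrist_torque": the same for the moment, N m; "grip_width": finger opening in m.
Only numpy, scipy, OpenCV 4.12 (cv2) and the standard library are available. Lean on these libraries where they do the work, as an engineer would, in place of code of your own. Each camera call takes 0.05 s, during which the arm holds its last target. There are 200 camera calls.

## Task

With the fingertips, gently sweep the three loose screw caps (blue, orange, green) across the bench and through the open side of the yellow catch tray until every cap is completely inside it. Do not grip, squeeze or lift the caps, and leave the bottle, marker, tip box and tube rack where they are.

Things in the scene. Friction and masses are not known exactly. Their poses are not given: they have to be found in the camera images.
- cap_blue: screw cap of a sample tube lying flat on the bench: plain blue disc with a white round patch (25 mm) on top, 36 mm diameter, 15 mm high, about 15 g, slides freely. Origin: centre of its underside
- cap_orange: screw cap of a sample tube lying flat on the bench: plain orange disc with a white round patch (25 mm) on top, 36 mm diameter, 15 mm high, about 15 g, slides freely. Origin: centre of its underside
- cap_green: screw cap of a sample tube lying flat on the bench: plain green disc with a white round patch (25 mm) on top, 36 mm diameter, 15 mm high, about 15 g, slides freely. Origin: centre of its underside
- tray: yellow three-sided catch tray fixed to the bench. Inside 120 mm deep (its x) by 220 mm wide (its y); walls 30 mm high, 6 mm thick, on the +x, +y and -y sides; the -x side is fully open, with no lip or step, and the floor is level with the bench (a thin cream sheet). Origin: centre of the inside floor at bench height; x points from the open side towards the back wall, z up
- tray_mouth (a point): middle of the tray's open side, at bench height, 60 mm from the tray's origin along its -x; axes as the tray's
- bottle: bystander: amber bottle with a blue cap, 56 mm diameter, 105 mm high, standing loose. Origin: centre of its underside
- marker: bystander: lying white marker with a red cap, about 120 mm long (along its y), 15 mm thick, loose. Origin: on the underside, 50 mm from the white end and 70 mm from the red end (+y)
- tip_box: bystander: yellow box of pipette tips, 80 mm (x) by 120 mm (y), 60 mm high, loose. Origin: centre of its underside
- tube_rack: bystander: white rack full of capped tubes, 60 mm (x) by 125 mm (y), 75 mm high, loose. Origin: centre of its underside
Mind the look-alikes: they are no part of the job. Several things have the shape of the cap_orange; the one meant has the colours described above.

How it is judged (in metres and radians):
At the end, for the whole second after the job is handed in: All three caps lie at rest completely inside the tray, past its open side (2 mm of overhang allowed) and between its walls; bottle, marker, tip box and rack are within 15 mm of where they started (x of cap_blue in the frame of tray between -0.044 and 0.06 m and y of cap_blue in the frame of tray between -0.11 and 0.11 m and height (world z) of each of cap_blue, cap_orange, cap_green below 0.025 m and linear speed of each of cap_blue, cap_orange, cap_green below 0.02 m/s and x of cap_orange in the frame of tray between -0.044 and 0.06 m and y of cap_orange in the frame of tray between -0.11 and 0.11 m and x of cap_green in the frame of tray between -0.044 and 0.06 m and y of cap_green in the frame of tray between -0.11 and 0.11 m and distance of each of bottle, marker, tip_box, tube_rack from where it was at the start of the episode below 0.015 m); the robot touches nothing.
It fails at once if a cap was lifted more than 25 mm off the bench (height (world z) of any of cap_blue, cap_orange, cap_green above 0.025 m).
It fails at once if a cap was gripped or squeezed (more than 18 N from the fingers) (contact force between the fingers and cap_blue above 18 N or contact force between the fingers and cap_orange above 18 N or contact force between the fingers and cap_green above 18 N).
It fails at once if a bystander was moved more than 15 mm or tipped (distance of any of bottle, marker, tip_box, tube_rack from where it was at the start of the episode above 0.015 m or angle between any of bottle, marker, tip_box, tube_rack's own z axis and vertical above 0.3 rad).
It also fails if it takes over 67 s, if anything falls off the work surface, if the arm or the gripper's body presses on something with over 40 N, if the wrist force passes 120 N, or if a joint passes its speed limit or range.

## Working session

There is one attempt and no reset: what is moved stays moved. The work goes in short steps, Python scripts to look and compute and a tool call to move; the robot and the scene stay as the last step left them, time stands still between calls to the robot, and variables do not carry over. Pictures are saved under pics/ and viewed, about 8 in all and at most 12, crops included, and the job is handed in when it is done.

Besides the shell and the picture viewer there is one more tool, called after "Request:" as a command line: name --argument value ..., lists and objects as JSON in quotes. apply_moves: Moves the arm, as the interface text tells. Its arguments: {"type":"object","properties":{"motion":{"type":"array"},"squeeze":{"type":"number"}},"required":["motion"]}

```bash
ls; mkdir -p pics
python3 - <<'E'
from rig import telemetry,get_image,camera_params,env
import cv2,numpy as np
for n in("top","scene"):
    im,d=get_image(n); cv2.imwrite(f"pics/{n}0.png",im[:,:,::-1]); np.save(f"pics/{n}0.npy",d); print(n,camera_params(n))
s=telemetry.observe(); print({k:np.round(v,3).tolist() for k,v in s.items()}, env.tip_extent)
E
```

```text
pics
top {'fx': 406.95913295009814, 'fy': 406.95913295009814, 'cx': 256.90801097297594, 'cy': 193.86056272280007, 'rvec': array([ 2.11538663, -2.17950053,  0.14211002]), 'tvec': array([-0.05351152,  0.56943652,  0.79476868])}
scene {'fx': 447.3895363911938, 'fy': 447.3895363911938, 'cx': 262.03414273735564, 'cy': 194.87454265345582, 'rvec': array([ 2.0188228 ,  1.50596473, -0.56666375]), 'tvec': array([-0.10857225, -0.39577715,  1.48984542])}
{'time_s': 0.1, 'q': [-81.893, 21.84, 74.379, 0.0, 83.857, -12.333], 'qvel': [0.05, -0.015, -0.141, 0.031, 0.13, 0.024], 'joint_efforts': [0.002, -44.922, -23.166, -0.0, 0.004, -0.0], 'position': [0.192, -0.515, 0.248], 'tool_rot': [[0.937, 0.349, -0.0], [0.349, -0.937, 0.001], [0.0, -0.001, -1.0]], 'ft_force': [-0.03, -0.36, -0.619], 'wrist_torque': [0.04, -0.003, -0.042], 'grip_width': 0.085} 0.017
```

View pics/top0.png

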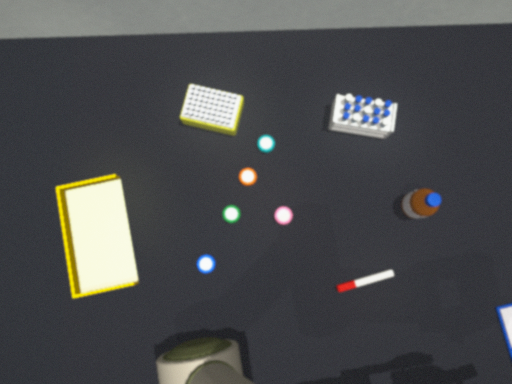

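View pics/scene0.png

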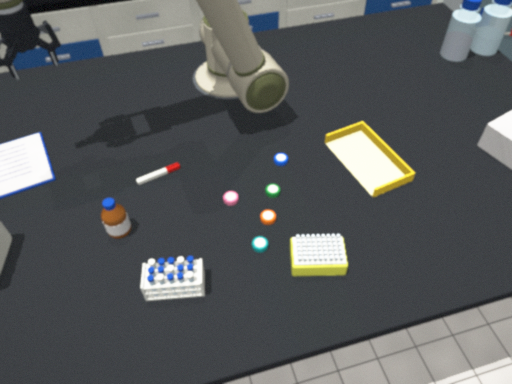

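Top view: blue cap (206,264), orange (248,176), green (231,214). The look-alikes are teal (266,143) and pink (284,215). The tray is at the left with its open side to the right, and the tip box is at (212,108). Next I'll convert these to world coordinates.

```bash
cat > h.py <<'E'
import cv2,numpy as np
from rig import telemetry,get_image,camera_params
def ray(n,uv,z):
    c=camera_params(n);R=cv2.Rodrigues(c["rvec"])[0];t=c["tvec"]
    uv=np.atleast_2d(uv).astype(float)
    d=np.c_[(uv[:,0]-c["cx"])/c["fx"],(uv[:,1]-c["cy"])/c["fy"],np.ones(len(uv))]@R
    o=-R.T@t
    return o+d*((z-o[2])/d[:,2])[:,None]
HUE={"blue":(100,118),"orange":(4,18),"green":(55,78)}
def caps(n,im,lo=None):
    hsv=cv2.cvtColor(im,cv2.COLOR_RGB2HSV);out={}
    for k,(a,b) in HUE.items():
        m=cv2.inRange(hsv,(a,120,90),(b,255,255))
        num,l,st,c=cv2.connectedComponentsWithStats(cv2.morphologyEx(m,cv2.MORPH_CLOSE,np.ones((9,9))))
        out[k]=[(np.round(c[i],1).tolist(),int(st[i,4]),np.round(ray(n,c[i],.013)[0,:2],3).tolist()) for i in range(1,num) if 60<st[i,4]<700]
    return out
def pose(im=None):
    s=telemetry.observe();return s
E
python3 - <<'E'
from h import *
for n in("top","scene"):
    im=cv2.imread(f"pics/{n}0.png")[:,:,::-1].copy()
    for k,v in caps(n,im).items(): print(n,k,v)
print("tray top corners", ray("top",[(121,178),(137,283),(75,295),(58,187)],.03).round(3).tolist())
im=cv2.imread("pics/top0.png");hsv=cv2.cvtColor(im,cv2.COLOR_BGR2HSV)
m=cv2.inRange(hsv,(20,15,200),(35,110,255));m[:,160:]=0
c=max(cv2.findContours(m,0,2)[0],key=cv2.contourArea);b=cv2.boxPoints(cv2.minAreaRect(c));print("floor",b.tolist(),ray("top",b,0).round(3).tolist())
print("others pink,teal",ray("top",[(284,215),(266,143)],.015).round(3).tolist())
print("tipbox top",ray("top",[(190,85),(243,96),(236,130),(181,122)],.06).round(3).tolist(),"marker red end",ray("top",[(338,288),(393,272)],.008).round(3).tolist(),"bottle",ray("top",[(434,200)],.105).round(3).tolist())
print("rack base",ray("top",[(331,129),(386,136)],.0).round(3).tolist())
E
```

```text
top blue [([356.2, 104.5], 271, [0.761, -0.292]), ([377.8, 112.8], 272, [0.741, -0.338]), ([433.7, 199.1], 179, [0.549, -0.442]), ([205.9, 263.5], 221, [0.429, 0.039]), ([504.6, 327.0], 247, [0.286, -0.561])]
top orange [([247.5, 176.6], 183, [0.609, -0.052]), ([421.8, 202.8], 405, [0.542, -0.416])]
top green [([231.2, 213.6], 131, [0.531, -0.015])]
scene blue [([392.0, 4.7], 599, [-0.263, 0.728]), ([472.9, 4.8], 196, [-0.168, 1.032]), ([503.9, 1.8], 74, [-0.153, 1.164]), ([264.0, 21.7], 438, [-0.286, 0.205]), ([36.1, 174.5], 274, [0.302, -0.599]), ([280.4, 158.7], 183, [0.433, 0.038]), ([108.3, 202.8], 136, [0.457, -0.422]), ([181.9, 268.5], 245, [0.698, -0.278]), ([160.1, 265.7], 255, [0.677, -0.323])]
scene orange [([113.2, 215.2], 355, [0.501, -0.413]), ([267.7, 216.5], 222, [0.613, -0.053])]
scene green [([271.5, 192.5], 85, [0.542, -0.021])]
tray top corners [[0.611, 0.212, 0.03], [0.395, 0.176, 0.03], [0.375, 0.301, 0.03], [0.596, 0.343, 0.03]]
floor [[62.62730407714844, 188.49246215820312], [120.19271850585938, 178.62411499023438], [138.06900024414062, 282.9024658203125], [80.50358581542969, 292.77081298828125]] [[0.597, 0.348, 0.0], [0.615, 0.224, 0.0], [0.393, 0.183, 0.0], [0.376, 0.303, 0.0]]
others pink,teal [[0.525, -0.126, 0.015], [0.68, -0.093, 0.015]]
tipbox top [[0.797, 0.062, 0.06], [0.77, -0.048, 0.06], [0.698, -0.032, 0.06], [0.718, 0.081, 0.06]] marker red end [[0.371, -0.231, 0.008], [0.4, -0.347, 0.008]] bottle [[0.537, -0.402, 0.105]]
rack base [[0.711, -0.237, 0.0], [0.692, -0.356, 0.0]]
```

Request:
apply_moves --motion '[{"tx": 54.5,"ty": -23.9,"tz": 0,"turn": -78.6,"jaw": -0.4},{"tx": 54.5,"ty": -23.9,"tz": 0,"turn": -78.6,"jaw": -0.4},{"tx": 54.5,"ty": -23.9,"tz": 0,"turn": -78.6,"jaw": -0.4},{"tx": 54.5,"ty": -23.9,"tz": 0,"turn": -78.6,"jaw": -0.4},{"tx": 54.5,"ty": -23.9,"tz": 0,"turn": -78.6,"jaw": -0.4}]' --squeeze 20

```text
time_s: 0.52
position: [0.3425, -0.3686, 0.2481]
tool_rot: [[0.551, 0.835, -0.0], [0.835, -0.551, 0.001], [0.001, -0.001, -1.0]]
ft_force: [0.5, -0.8, 0.2]
grip_width: 0.0266
```

Request:
apply_moves --motion '[{"tx": 37.6,"ty": 8.4,"tz": 0,"turn": -42.4,"jaw": -0.4},{"tx": 37.6,"ty": 8.4,"tz": 0,"turn": -42.4,"jaw": -0.4},{"tx": 37.6,"ty": 8.4,"tz": 0,"turn": -42.4,"jaw": -0.4},{"tx": 37.6,"ty": 8.4,"tz": 0,"turn": -42.4,"jaw": -0.4},{"tx": 37.6,"ty": 8.4,"tz": 0,"turn": -42.4,"jaw": -0.4}]'

```text
time_s: 0.93
position: [0.4924, -0.2235, 0.2482]
tool_rot: [[-0.042, 0.999, -0.0], [0.999, 0.042, 0.001], [0.001, -0.0, -1.0]]
ft_force: [0.8, -1.9, 0.5]
grip_width: 0.0254
```

Request:
apply_moves --motion '[{"tx": 11.7,"ty": 13.3,"tz": 10,"turn": -6.6,"jaw": -0.4},{"tx": 11.7,"ty": 13.3,"tz": 14,"turn": -6.6,"jaw": -0.4},{"tx": 11.7,"ty": 13.3,"tz": 16,"turn": -6.6,"jaw": -0.4},{"tx": 11.7,"ty": 13.3,"tz": 17.5,"turn": -6.6,"jaw": -0.4},{"tx": 11.7,"ty": 13.3,"tz": 17.5,"turn": -6.6,"jaw": -0.4}]'

```text
time_s: 1.35
position: [0.6005, -0.1191, 0.1058]
tool_rot: [[-0.157, 0.988, -0.001], [0.988, 0.157, 0.001], [0.001, -0.0, -1.0]]
ft_force: [0.9, -0.6, -0.3]
grip_width: 0.0258
```

Request:
apply_moves --motion '[{"tx": 0,"ty": 0,"tz": 0,"turn": 0,"jaw": -0.4},{"tx": 0,"ty": 0,"tz": 0,"turn": 0,"jaw": -0.4}]'

```text
time_s: 1.52
position: [0.6001, -0.1177, 0.1035]
tool_rot: [[-0.159, 0.987, -0.005], [0.987, 0.159, 0.003], [0.004, -0.004, -1.0]]
ft_force: [-0.8, -0.1, 0.6]
grip_width: 0.0259
```

Run:
```python
from h import *
s=telemetry.observe();print(s["time_s"],np.round(s["position"],4),np.round(s["tool_rot"],3).tolist(),np.round(s["ft_force"],2),s["grip_width"])
A,_=get_image("top");B,_=get_image("scene")
print(caps("top",A)["orange"],caps("scene",B)["orange"],caps("top",A)["green"])
z=lambda im,u,v:cv2.resize(im[v-60:v+60,u-66:u+66],None,fx=3,fy=3,interpolation=2)
cv2.imwrite("pics/a.png",np.hstack([z(A,250,180),z(B,258,205)])[:,:,::-1])
```

```text
1.5167 [ 0.6001 -0.1177  0.1035] [[-0.159, 0.987, -0.005], [0.987, 0.159, 0.003], [0.004, -0.004, -1.0]] [-0.83 -0.09  0.56] 0.025921357747152228
[([421.5, 202.7], 422, [0.542, -0.415])] [([113.1, 215.2], 356, [0.501, -0.413]), ([267.6, 216.6], 217, [0.613, -0.053])] []
```

View pics/a.png

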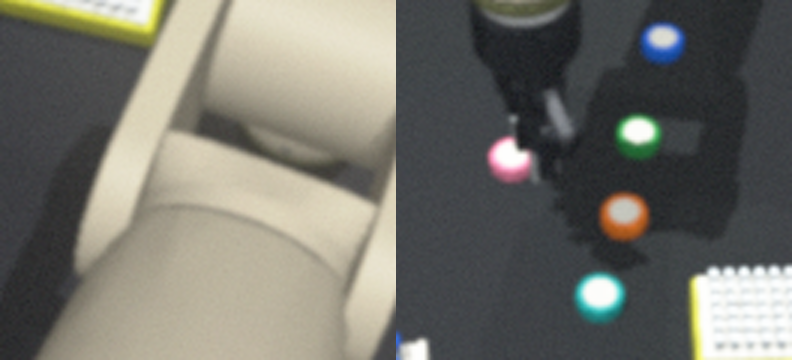

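The scene crop shows the gripper standing clear above pink, and orange is still at (267.6,216.6). I'll line up behind orange and lower until I feel the bench.

Request:
apply_moves --motion '[{"tx": 1.4,"ty": 2.15,"tz": 2.5,"turn": 0,"jaw": -0.4},{"tx": 1.4,"ty": 2.15,"tz": 5,"turn": 0,"jaw": -0.4},{"tx": 1.4,"ty": 2.15,"tz": 6.0,"turn": 0,"jaw": -0.4},{"tx": 1.4,"ty": 2.15,"tz": 6.5,"turn": 0,"jaw": -0.4},{"tx": 1.4,"ty": 2.15,"tz": 6.5,"turn": 0,"jaw": -0.4}]'

```text
time_s: 2.03
position: [0.6192, -0.1035, 0.0422]
tool_rot: [[-0.156, 0.988, 0.0], [0.988, 0.156, 0.001], [0.001, 0.0, -1.0]]
ft_force: [-0.5, 0.2, 0.6]
grip_width: 0.0259
```

Request:
apply_moves --motion '[{"tx": 0,"ty": 0,"tz": 0.3,"turn": 0,"jaw": -0.4},{"tx": 0,"ty": 0,"tz": 0.6,"turn": 0,"jaw": -0.4},{"tx": 0,"ty": 0,"tz": 0.6,"turn": 0,"jaw": -0.4}]'

```text
time_s: 2.28
position: [0.6193, -0.104, 0.0368]
tool_rot: [[-0.155, 0.988, 0.001], [0.988, 0.155, 0.0], [-0.0, 0.001, -1.0]]
ft_force: [0.4, 0.5, -0.5]
grip_width: 0.0253
```

Request:
apply_moves --motion '[{"tx": 0,"ty": 0,"tz": 0.2,"turn": 0,"jaw": -0.4},{"tx": 0,"ty": 0,"tz": 0.4,"turn": 0,"jaw": -0.4},{"tx": 0,"ty": 0,"tz": 0.5,"turn": 0,"jaw": -0.4},{"tx": 0,"ty": 0,"tz": 0.5,"turn": 0,"jaw": -0.4}]'

```text
time_s: 2.62
position: [0.6192, -0.1039, 0.0316]
tool_rot: [[-0.155, 0.988, 0.001], [0.988, 0.155, 0.0], [0.0, 0.001, -1.0]]
ft_force: [-0.5, -0.2, 0.2]
grip_width: 0.0254
```

Request:
apply_moves --motion '[{"tx": 0,"ty": 0,"tz": 0.2,"turn": 0,"jaw": -0.4},{"tx": 0,"ty": 0,"tz": 0.4,"turn": 0,"jaw": -0.4},{"tx": 0,"ty": 0,"tz": 0.5,"turn": 0,"jaw": -0.4},{"tx": 0,"ty": 0,"tz": 0.5,"turn": 0,"jaw": -0.4}]'

```text
time_s: 2.95
position: [0.6191, -0.1038, 0.0262]
tool_rot: [[-0.155, 0.988, 0.0], [0.988, 0.155, 0.001], [0.0, 0.0, -1.0]]
ft_force: [-0.4, -0.2, -0.6]
grip_width: 0.0255
```

Run:
```python
from h import *
s=telemetry.observe();print(s["time_s"],np.round(s["position"],4),np.round(s["tool_rot"],3).tolist(),np.round(s["ft_force"],2),s["grip_width"])
B,_=get_image("scene")
print(caps("scene",B)["orange"])
z=lambda im,u,v:cv2.resize(im[v-50:v+50,u-66:u+66],None,fx=5,fy=5,interpolation=2)
cv2.imwrite("pics/b.png",z(B,258,205)[:,:,::-1])
```

```text
2.95 [ 0.6191 -0.1038  0.0262] [[-0.155, 0.988, 0.0], [0.988, 0.155, 0.001], [0.0, 0.0, -1.0]] [-0.44 -0.25 -0.58] 0.025456310183368743
[([113.2, 215.2], 355, [0.501, -0.413]), ([268.2, 216.6], 200, [0.614, -0.052])]
```

View pics/b.png

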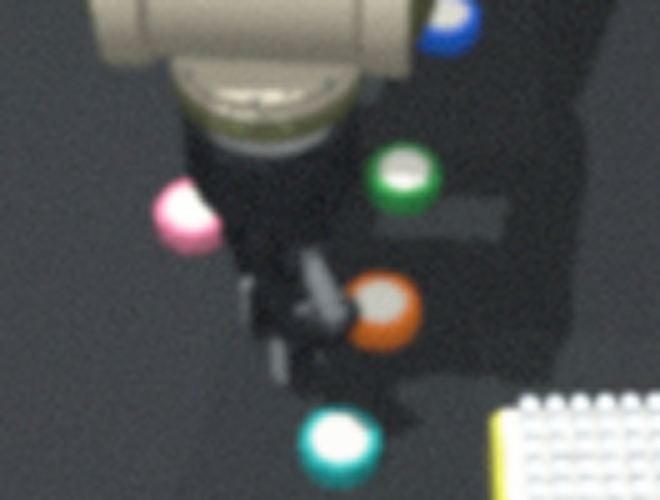

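Fingertips are just behind orange, low, with no contact felt yet. I'll lower 4 mm more and start the push slowly.

Request:
apply_moves --motion '[{"tx": 0,"ty": 0,"tz": 0.3,"turn": 0,"jaw": -0.4},{"tx": 1,"ty": 0,"tz": 0.4,"turn": 0,"jaw": -0.4},{"tx": 2,"ty": 0,"tz": 0.4,"turn": 0,"jaw": -0.4},{"tx": 2.8,"ty": 0,"tz": 0.4,"turn": 0,"jaw": -0.4},{"tx": 3.6,"ty": 0,"tz": 0.4,"turn": 0,"jaw": -0.4}]'

```text
time_s: 3.42
position: [0.6133, -0.0669, 0.0224]
tool_rot: [[-0.156, 0.988, 0.0], [0.988, 0.156, 0.001], [0.0, 0.001, -1.0]]
ft_force: [0.2, -0.1, 0.3]
grip_width: 0.0261
```

Request:
apply_moves --motion '[{"tx": 1,"ty": 0,"tz": 0,"turn": 0,"jaw": -0.4},{"tx": 2,"ty": 0,"tz": 0,"turn": 0,"jaw": -0.4},{"tx": 3,"ty": 0,"tz": 0,"turn": 0,"jaw": -0.4},{"tx": 4,"ty": 0,"tz": 0,"turn": 0,"jaw": -0.4},{"tx": 5,"ty": 0,"tz": 0,"turn": 0,"jaw": -0.4}]'

```text
time_s: 3.83
position: [0.6053, -0.0164, 0.0225]
tool_rot: [[-0.156, 0.988, 0.001], [0.988, 0.156, 0.001], [0.0, 0.001, -1.0]]
ft_force: [-0.2, -0.3, 1.3]
grip_width: 0.0257
```

Run:
```python
from h import *
s=telemetry.observe();print(s["time_s"],np.round(s["position"],4),np.round(s["ft_force"],2),s["grip_width"])
B,_=get_image("scene")
for k,v in caps("scene",B).items():print(k,[c for c in v if 0<c[2][0]<.7])
```

```text
3.8333 [ 0.6053 -0.0164  0.0225] [-0.21 -0.27  1.3 ] 0.025713620798755558
blue [([36.0, 174.6], 272, [0.303, -0.599]), ([108.3, 202.8], 136, [0.457, -0.422]), ([182.0, 268.4], 248, [0.698, -0.277]), ([160.1, 265.7], 255, [0.677, -0.323])]
orange [([113.2, 215.2], 355, [0.501, -0.413])]
green []
```

Run:
```python
from h import *
A,_=get_image("top");B,_=get_image("scene")
z=lambda im,u,v:cv2.resize(im[v-60:v+60,u-66:u+66],None,fx=3,fy=3,interpolation=2)
cv2.imwrite("pics/c.png",np.hstack([z(A,230,190),z(B,280,195)])[:,:,::-1])
```

```text
(no output)
```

View pics/c.png

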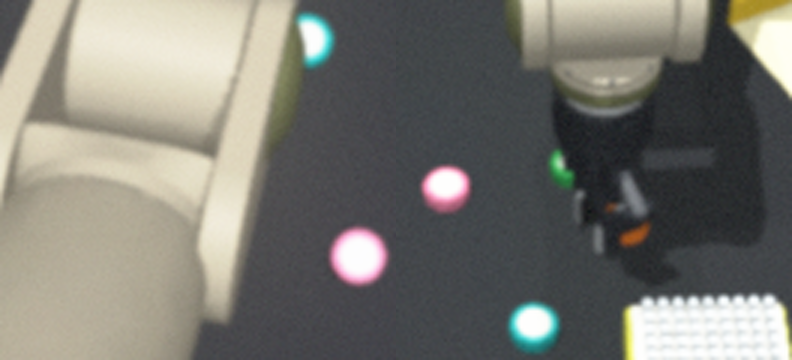

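The orange cap is seated between the fingertips, visible at about (633,235) in the crop. I'll carry on pushing.

Request:
apply_moves --motion '[{"tx": 1.4,"ty": 0,"tz": 0,"turn": 0,"jaw": -0.4},{"tx": 2.8,"ty": 0,"tz": 0,"turn": 0,"jaw": -0.4},{"tx": 4.2,"ty": 0,"tz": 0,"turn": 0,"jaw": -0.4},{"tx": 5.6,"ty": 0,"tz": 0,"turn": 0,"jaw": -0.4},{"tx": 7,"ty": 0,"tz": 0,"turn": 0,"jaw": -0.4}]'

```text
time_s: 4.4
position: [0.5941, 0.0541, 0.0226]
tool_rot: [[-0.158, 0.987, 0.0], [0.987, 0.158, 0.001], [0.0, 0.0, -1.0]]
ft_force: [-0.9, 0.3, 0.2]
grip_width: 0.0253
```

Request:
apply_moves --motion '[{"tx": 1.4,"ty": 0,"tz": 0,"turn": 0,"jaw": -0.4},{"tx": 2.8,"ty": 0,"tz": 0,"turn": 0,"jaw": -0.4},{"tx": 4.2,"ty": 0,"tz": 0,"turn": 0,"jaw": -0.4},{"tx": 5.6,"ty": 0,"tz": 0,"turn": 0,"jaw": -0.4},{"tx": 7,"ty": 0,"tz": 0,"turn": 0,"jaw": -0.4}]'

```text
time_s: 4.82
position: [0.5827, 0.1246, 0.0226]
tool_rot: [[-0.158, 0.987, 0.0], [0.987, 0.158, 0.001], [0.001, 0.0, -1.0]]
ft_force: [-0.2, 0.5, -0.5]
grip_width: 0.0256
```

Run:
```python
from h import *
s=telemetry.observe();print(s["time_s"],np.round(s["position"],4),np.round(s["ft_force"],2),s["grip_width"])
A,_=get_image("top");B,_=get_image("scene")
for n,I in(("top",A),("scene",B)):
  for k,v in caps(n,I).items():print(n,k,[c for c in v if 0<c[2][0]<.7 and c[2][1]>-.2])
z=lambda im,u,v:cv2.resize(im[v-60:v+60,u-66:u+66],None,fx=3,fy=3,interpolation=2)
cv2.imwrite("pics/d.png",np.hstack([z(A,180,190),z(B,330,195)])[:,:,::-1])
```

```text
4.8167 [0.5827 0.1246 0.0226] [-0.21  0.48 -0.48] 0.025620824807878
top blue [([205.7, 263.5], 186, [0.429, 0.04])]
top orange []
top green [([231.3, 213.6], 132, [0.531, -0.015])]
scene blue [([280.4, 158.7], 181, [0.433, 0.038])]
scene orange []
scene green [([272.0, 192.9], 78, [0.544, -0.02])]
```

View pics/d.png

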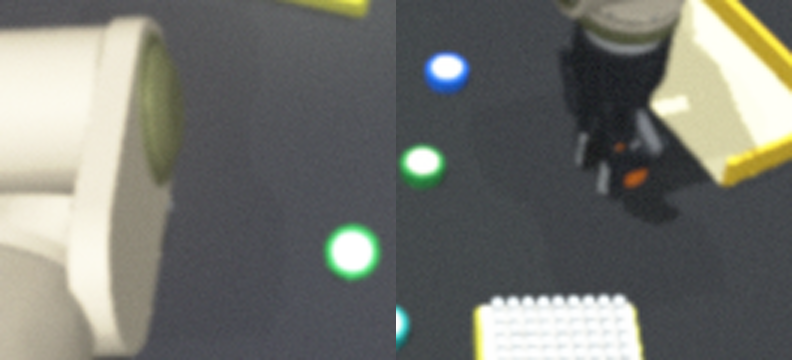

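Orange is still cradled (crop (635,178)) and the tray corner is clear. I'll finish the push, back off and lift.

Request:
apply_moves --motion '[{"tx": 1.4,"ty": 0,"tz": 0,"turn": 0,"jaw": -0.4},{"tx": 2.8,"ty": 0,"tz": 0,"turn": 0,"jaw": -0.4},{"tx": 4.2,"ty": 0,"tz": 0,"turn": 0,"jaw": -0.4},{"tx": 5.6,"ty": 0,"tz": 0,"turn": 0,"jaw": -0.4},{"tx": 7,"ty": 0,"tz": 0,"turn": 0,"jaw": -0.4}]'

```text
time_s: 5.33
position: [0.571, 0.1958, 0.0226]
tool_rot: [[-0.16, 0.987, 0.0], [0.987, 0.16, 0.001], [0.001, 0.0, -1.0]]
ft_force: [0.0, -0.8, 0.1]
grip_width: 0.0257
```

Request:
apply_moves --motion '[{"tx": 1.3,"ty": 0,"tz": 0,"turn": 0,"jaw": -0.4},{"tx": 2.6,"ty": 0,"tz": 0,"turn": 0,"jaw": -0.4},{"tx": 3.7,"ty": 0,"tz": 0,"turn": 0,"jaw": -0.4},{"tx": 4.5,"ty": 0,"tz": 0,"turn": 0,"jaw": -0.4},{"tx": 5,"ty": 0,"tz": 0,"turn": 0,"jaw": -0.4}]'

```text
time_s: 5.75
position: [0.5627, 0.2463, 0.0226]
tool_rot: [[-0.161, 0.987, -0.0], [0.987, 0.161, 0.001], [0.001, 0.0, -1.0]]
ft_force: [0.1, -0.4, 0.3]
grip_width: 0.0256
```

Request:
apply_moves --motion '[{"tx": 0,"ty": 0,"tz": 0,"turn": 0,"jaw": -0.4},{"tx": -1,"ty": 0,"tz": 0,"turn": 0,"jaw": -0.4},{"tx": -2.5,"ty": 0,"tz": -1,"turn": 0,"jaw": -0.4},{"tx": -4,"ty": 0,"tz": -4,"turn": 0,"jaw": -0.4},{"tx": -6,"ty": 0,"tz": -8,"turn": 0,"jaw": -0.4}]'

```text
time_s: 6.17
position: [0.5711, 0.1866, 0.0986]
tool_rot: [[-0.16, 0.987, -0.005], [0.987, 0.16, 0.0], [0.001, -0.005, -1.0]]
ft_force: [0.7, -0.3, -0.2]
grip_width: 0.0257
```

Request:
apply_moves --motion '[{"tx": -24.8,"ty": -6.8,"tz": 0,"turn": 0,"jaw": -0.4},{"tx": -24.8,"ty": -6.8,"tz": 0,"turn": 0,"jaw": -0.4},{"tx": -24.8,"ty": -6.8,"tz": 0,"turn": 0,"jaw": -0.4},{"tx": -24.8,"ty": -6.8,"tz": 0,"turn": 0,"jaw": -0.4},{"tx": -24.8,"ty": -6.8,"tz": 0,"turn": 0,"jaw": -0.4}]'

```text
time_s: 6.58
position: [0.5485, -0.0218, 0.0992]
tool_rot: [[-0.159, 0.987, -0.005], [0.987, 0.159, -0.0], [0.001, -0.005, -1.0]]
ft_force: [1.2, -0.4, 0.2]
grip_width: 0.0258
```

Run:
```python
from h import *
s=telemetry.observe();print(s["time_s"],np.round(s["position"],4))
A,_=get_image("top");B,_=get_image("scene")
for n,I in(("top",A),("scene",B)):
  for k,v in caps(n,I).items():print(n,k,[c for c in v if 0<c[2][0]<.7 and c[2][1]>-.2])
```

```text
6.5833 [ 0.5485 -0.0218  0.0992]
top blue []
top orange [([99.8, 206.3], 95, [0.555, 0.262])]
top green []
scene blue []
scene orange []
scene green [([271.3, 192.6], 87, [0.542, -0.022])]
```

Request:
apply_moves --motion '[{"tx": -3,"ty": -0.8,"tz": 0,"turn": 0,"jaw": -0.4},{"tx": -4.8,"ty": -1.2,"tz": 1,"turn": 0,"jaw": -0.4},{"tx": -4.8,"ty": -1.2,"tz": 4,"turn": 0,"jaw": -0.4},{"tx": -4.8,"ty": -1.2,"tz": 6.3,"turn": 0,"jaw": -0.4},{"tx": -4.8,"ty": -1.2,"tz": 7.1,"turn": 0,"jaw": -0.4}]'

```text
time_s: 7.1
position: [0.5423, -0.0751, 0.0255]
tool_rot: [[-0.152, 0.988, -0.01], [0.988, 0.152, 0.0], [0.002, -0.009, -1.0]]
ft_force: [0.4, -1.2, -0.5]
grip_width: 0.0262
```

Request:
apply_moves --motion '[{"tx": 0,"ty": 0,"tz": 0.2,"turn": 0,"jaw": -0.4},{"tx": 0,"ty": 0,"tz": 0.2,"turn": 0,"jaw": -0.4}]'

```text
time_s: 7.27
position: [0.5421, -0.0752, 0.0233]
tool_rot: [[-0.151, 0.988, -0.011], [0.988, 0.151, 0.001], [0.002, -0.01, -1.0]]
ft_force: [-0.3, 0.0, 0.3]
grip_width: 0.0257
```

Request:
apply_moves --motion '[{"tx": 1,"ty": 0.3,"tz": 0,"turn": 0,"jaw": -0.4},{"tx": 2,"ty": 0.3,"tz": 0,"turn": 0,"jaw": -0.4},{"tx": 2.8,"ty": 0.3,"tz": 0,"turn": 0,"jaw": -0.4},{"tx": 3.6,"ty": 0.3,"tz": 0,"turn": 0,"jaw": -0.4},{"tx": 4.6,"ty": 0.3,"tz": 0,"turn": 0,"jaw": -0.4}]'

```text
time_s: 7.68
position: [0.538, -0.0281, 0.0239]
tool_rot: [[-0.152, 0.988, -0.01], [0.988, 0.152, 0.0], [0.002, -0.01, -1.0]]
ft_force: [-0.3, 0.1, 0.5]
grip_width: 0.0255
```

Request:
apply_moves --motion '[{"tx": 1.2,"ty": 0,"tz": 0,"turn": 0,"jaw": -0.4},{"tx": 2.6,"ty": 0,"tz": 0,"turn": 0,"jaw": -0.4},{"tx": 4,"ty": 0,"tz": 0,"turn": 0,"jaw": -0.4},{"tx": 5.4,"ty": 0,"tz": 0,"turn": 0,"jaw": -0.4},{"tx": 6.8,"ty": 0,"tz": 0,"turn": 0,"jaw": -0.4}]'

```text
time_s: 8.1
position: [0.5273, 0.0407, 0.0241]
tool_rot: [[-0.152, 0.988, -0.01], [0.988, 0.152, 0.0], [0.002, -0.01, -1.0]]
ft_force: [0.3, 0.3, 0.6]
grip_width: 0.0256
```

Request:
apply_moves --motion '[{"tx": 1.4,"ty": 0,"tz": 0,"turn": 0,"jaw": -0.4},{"tx": 2.8,"ty": 0,"tz": 0,"turn": 0,"jaw": -0.4},{"tx": 4.2,"ty": 0,"tz": 0,"turn": 0,"jaw": -0.4},{"tx": 5.6,"ty": 0,"tz": 0,"turn": 0,"jaw": -0.4},{"tx": 7,"ty": 0,"tz": 0,"turn": 0,"jaw": -0.4}]'

```text
time_s: 8.52
position: [0.516, 0.1116, 0.0243]
tool_rot: [[-0.153, 0.988, -0.01], [0.988, 0.153, 0.0], [0.002, -0.01, -1.0]]
ft_force: [0.1, 0.1, 0.3]
grip_width: 0.0259
```

Run:
```python
from h import *
s=telemetry.observe();print(s["time_s"],np.round(s["position"],4),np.round(s["ft_force"],2),s["grip_width"])
A,_=get_image("top");B,_=get_image("scene")
for n,I in(("top",A),("scene",B)):
  for k,v in caps(n,I).items():print(n,k,[c for c in v if 0<c[2][0]<.7 and c[2][1]>-.2])
z=lambda im,u,v:cv2.resize(im[v-60:v+60,u-66:u+66],None,fx=3,fy=3,interpolation=2)
cv2.imwrite("pics/e.png",np.hstack([z(A,150,220),z(B,320,175)])[:,:,::-1])
```

```text
8.5167 [0.516  0.1116 0.0243] [0.09 0.12 0.27] 0.02590515705945453
top blue [([205.7, 263.6], 186, [0.429, 0.04])]
top orange []
top green []
scene blue [([280.3, 158.7], 181, [0.433, 0.038])]
scene orange []
scene green []
```

View pics/e.png

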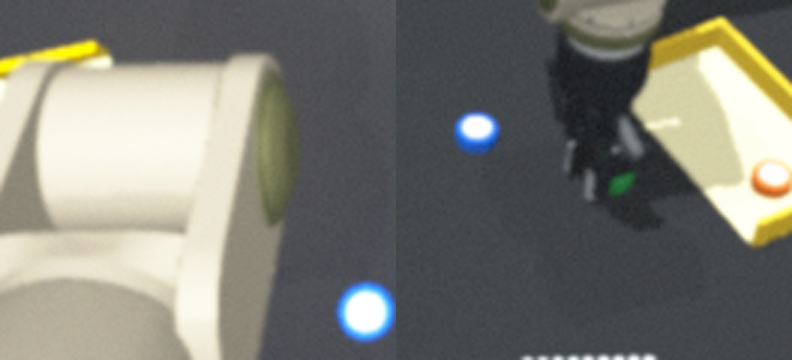

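Orange sits inside the tray at crop (772,178). Green is cradled at (622,182). Next I'll finish green.

Request:
apply_moves --motion '[{"tx": 1.4,"ty": 0,"tz": 0,"turn": 0,"jaw": -0.4},{"tx": 2.8,"ty": 0,"tz": 0,"turn": 0,"jaw": -0.4},{"tx": 4.2,"ty": 0,"tz": 0,"turn": 0,"jaw": -0.4},{"tx": 5.6,"ty": 0,"tz": 0,"turn": 0,"jaw": -0.4},{"tx": 7,"ty": 0,"tz": 0,"turn": 0,"jaw": -0.4}]'

```text
time_s: 9.03
position: [0.5046, 0.1821, 0.0244]
tool_rot: [[-0.155, 0.988, -0.01], [0.988, 0.155, 0.001], [0.002, -0.01, -1.0]]
ft_force: [-0.5, 0.0, -0.1]
grip_width: 0.0254
```

Request:
apply_moves --motion '[{"tx": 1.3,"ty": 0,"tz": 0,"turn": 0,"jaw": -0.4},{"tx": 2.6,"ty": 0,"tz": 0,"turn": 0,"jaw": -0.4},{"tx": 3.8,"ty": 0,"tz": 0,"turn": 0,"jaw": -0.4},{"tx": 4.8,"ty": 0,"tz": 0,"turn": 0,"jaw": -0.4},{"tx": 5.5,"ty": 0,"tz": 0,"turn": 0,"jaw": -0.4}]'

```text
time_s: 9.45
position: [0.4958, 0.2375, 0.0246]
tool_rot: [[-0.156, 0.988, -0.01], [0.988, 0.156, 0.001], [0.002, -0.01, -1.0]]
ft_force: [0.0, 0.1, -0.8]
grip_width: 0.026
```

Request:
apply_moves --motion '[{"tx": 0,"ty": 0,"tz": 0,"turn": 0,"jaw": -0.4},{"tx": -1,"ty": 0,"tz": 0,"turn": 0,"jaw": -0.4},{"tx": -2.5,"ty": 0,"tz": -1,"turn": 0,"jaw": -0.4},{"tx": -4,"ty": 0,"tz": -4,"turn": 0,"jaw": -0.4},{"tx": -6,"ty": 0,"tz": -8,"turn": 0,"jaw": -0.4}]'

```text
time_s: 9.87
position: [0.5047, 0.1778, 0.1008]
tool_rot: [[-0.155, 0.988, -0.016], [0.988, 0.155, -0.0], [0.002, -0.015, -1.0]]
ft_force: [0.6, 0.3, -0.7]
grip_width: 0.0253
```

Request:
apply_moves --motion '[{"tx": -18,"ty": -10.4,"tz": 0,"turn": 10.5,"jaw": -0.4},{"tx": -18,"ty": -10.4,"tz": 0,"turn": 10.5,"jaw": -0.4},{"tx": -18,"ty": -10.4,"tz": 0,"turn": 10.5,"jaw": -0.4},{"tx": -18,"ty": -10.4,"tz": 0,"turn": 10.5,"jaw": -0.4},{"tx": -18,"ty": -10.4,"tz": 0,"turn": 10.5,"jaw": -0.4}]'

```text
time_s: 10.28
position: [0.4291, -0.0172, 0.1021]
tool_rot: [[0.028, 0.999, -0.015], [1.0, -0.028, -0.001], [-0.001, -0.015, -1.0]]
ft_force: [0.3, -0.8, -0.2]
grip_width: 0.0258
```

Request:
apply_moves --motion '[{"tx": 0,"ty": 0,"tz": 0,"turn": 0,"jaw": -0.4}]'

```text
time_s: 10.37
position: [0.4271, -0.0229, 0.1022]
tool_rot: [[0.035, 0.999, -0.016], [0.999, -0.035, -0.002], [-0.002, -0.016, -1.0]]
ft_force: [1.6, -0.0, -0.4]
grip_width: 0.0256
```

Run:
```python
from h import *
s=telemetry.observe();print(s["time_s"],np.round(s["position"],4),np.round(s["tool_rot"],3).tolist())
A,_=get_image("top");B,_=get_image("scene")
for n,I in(("top",A),("scene",B)):
  for k,v in caps(n,I).items():print(n,k,[c for c in v if 0<c[2][0]<.7 and c[2][1]>-.2])
```

```text
10.3667 [ 0.4271 -0.0229  0.1022] [[0.035, 0.999, -0.016], [0.999, -0.035, -0.002], [-0.002, -0.016, -1.0]]
top blue []
top orange [([99.8, 206.3], 95, [0.555, 0.262])]
top green []
scene blue [([280.5, 158.7], 173, [0.433, 0.038])]
scene orange []
scene green []
```

Request:
apply_moves --motion '[{"tx": 0.2,"ty": 0.4,"tz": 3,"turn": 0,"jaw": -0.4},{"tx": 0.2,"ty": 0.4,"tz": 5.5,"turn": 0,"jaw": -0.4},{"tx": 0.2,"ty": 0.4,"tz": 7,"turn": 0,"jaw": -0.4},{"tx": 0.2,"ty": 0.4,"tz": 7.5,"turn": 0,"jaw": -0.4},{"tx": 0.2,"ty": 0.4,"tz": 7.5,"turn": 0,"jaw": -0.4}]'

```text
time_s: 10.88
position: [0.4313, -0.0168, 0.0264]
tool_rot: [[0.031, 0.999, -0.017], [1.0, -0.031, 0.0], [-0.0, -0.017, -1.0]]
ft_force: [0.6, 0.4, -0.5]
grip_width: 0.0257
```

Request:
apply_moves --motion '[{"tx": 0,"ty": 0,"tz": 0.2,"turn": 0,"jaw": -0.4},{"tx": 0,"ty": 0,"tz": 0.2,"turn": 0,"jaw": -0.4}]'

```text
time_s: 11.05
position: [0.4317, -0.0166, 0.0249]
tool_rot: [[0.031, 0.999, -0.016], [1.0, -0.031, -0.0], [-0.001, -0.016, -1.0]]
ft_force: [-0.0, 0.0, -0.8]
grip_width: 0.0257
```

Request:
apply_moves --motion '[{"tx": 1,"ty": -0.1,"tz": 0.1,"turn": 0,"jaw": -0.4},{"tx": 2,"ty": -0.2,"tz": 0.1,"turn": 0,"jaw": -0.4},{"tx": 2.8,"ty": -0.3,"tz": 0.1,"turn": 0,"jaw": -0.4},{"tx": 3.6,"ty": -0.3,"tz": 0.1,"turn": 0,"jaw": -0.4},{"tx": 4.6,"ty": -0.3,"tz": 0.1,"turn": 0,"jaw": -0.4}]'

```text
time_s: 11.47
position: [0.4301, 0.0305, 0.0242]
tool_rot: [[0.03, 0.999, -0.016], [1.0, -0.03, -0.0], [-0.001, -0.016, -1.0]]
ft_force: [0.1, -0.2, 0.3]
grip_width: 0.0254
```

Request:
apply_moves --motion '[{"tx": 1.2,"ty": 0,"tz": 0,"turn": 0,"jaw": -0.4},{"tx": 2.6,"ty": 0,"tz": 0,"turn": 0,"jaw": -0.4},{"tx": 4,"ty": 0,"tz": 0,"turn": 0,"jaw": -0.4},{"tx": 5.4,"ty": 0,"tz": 0,"turn": 0,"jaw": -0.4},{"tx": 6.8,"ty": 0,"tz": 0,"turn": 0,"jaw": -0.4}]'

```text
time_s: 11.88
position: [0.4321, 0.0999, 0.0242]
tool_rot: [[0.03, 0.999, -0.016], [1.0, -0.03, -0.0], [-0.001, -0.016, -1.0]]
ft_force: [0.8, -0.1, 0.2]
grip_width: 0.0257
```

Request:
apply_moves --motion '[{"tx": 1.2,"ty": 0,"tz": 0,"turn": 0,"jaw": -0.4},{"tx": 2.4,"ty": 0,"tz": 0,"turn": 0,"jaw": -0.4},{"tx": 3.4,"ty": 0,"tz": 0,"turn": 0,"jaw": -0.4},{"tx": 4.2,"ty": 0,"tz": 0,"turn": 0,"jaw": -0.4},{"tx": 5,"ty": 0,"tz": 0,"turn": 0,"jaw": -0.4}]'

```text
time_s: 12.3
position: [0.4335, 0.1507, 0.0242]
tool_rot: [[0.03, 0.999, -0.016], [1.0, -0.03, -0.0], [-0.001, -0.016, -1.0]]
ft_force: [-0.7, -0.0, 0.1]
grip_width: 0.0252
```

Run:
```python
from h import *
s=telemetry.observe();print(s["time_s"],np.round(s["position"],4),np.round(s["ft_force"],2),s["grip_width"])
A,_=get_image("top");B,_=get_image("scene")
for n,I in(("top",A),("scene",B)):
  for k,v in caps(n,I).items():print(n,k,[c for c in v if 0<c[2][0]<.7 and c[2][1]>-.2])
z=lambda im,u,v:cv2.resize(im[v-60:v+60,u-66:u+66],None,fx=3,fy=3,interpolation=2)
cv2.imwrite("pics/f.png",np.hstack([z(A,120,230),z(B,340,165)])[:,:,::-1])
```

```text
12.3 [0.4335 0.1507 0.0242] [-0.74 -0.01  0.14] 0.0252125065939119
top blue []
top orange []
top green []
scene blue []
scene orange []
scene green []
```

View pics/f.png

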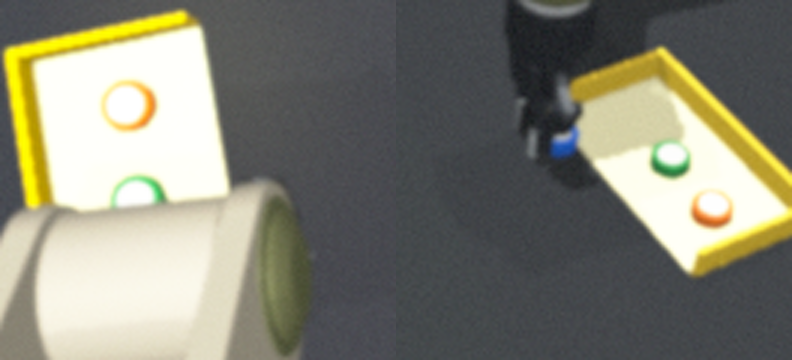

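Green (crop (670,157)) and orange (712,208) are inside the tray. Blue is cradled at the mouth (565,140). I'll finish with a slight shift away from the near wall.

Request:
apply_moves --motion '[{"tx": 1,"ty": 0.1,"tz": 0,"turn": 0,"jaw": -0.4},{"tx": 2,"ty": 0.2,"tz": 0,"turn": 0,"jaw": -0.4},{"tx": 3,"ty": 0.2,"tz": 0,"turn": 0,"jaw": -0.4},{"tx": 4,"ty": 0.2,"tz": 0,"turn": 0,"jaw": -0.4},{"tx": 5,"ty": 0.2,"tz": 0,"turn": 0,"jaw": -0.4}]'

```text
time_s: 12.82
position: [0.437, 0.2018, 0.024]
tool_rot: [[0.029, 0.999, -0.016], [1.0, -0.029, -0.0], [-0.001, -0.016, -1.0]]
ft_force: [0.9, 0.2, 0.2]
grip_width: 0.0257
```

Request:
apply_moves --motion '[{"tx": 1,"ty": 0,"tz": 0,"turn": 0,"jaw": -0.4},{"tx": 2,"ty": 0,"tz": 0,"turn": 0,"jaw": -0.4},{"tx": 2.7,"ty": 0,"tz": 0,"turn": 0,"jaw": -0.4},{"tx": 3.2,"ty": 0,"tz": 0,"turn": 0,"jaw": -0.4},{"tx": 3.2,"ty": 0,"tz": 0,"turn": 0,"jaw": -0.4}]'

```text
time_s: 13.23
position: [0.4379, 0.2346, 0.024]
tool_rot: [[0.028, 0.999, -0.015], [1.0, -0.028, -0.0], [-0.001, -0.015, -1.0]]
ft_force: [0.7, 0.7, -0.3]
grip_width: 0.0255
```

Request:
apply_moves --motion '[{"tx": -1,"ty": 0,"tz": 0,"turn": 0,"jaw": -0.4},{"tx": -2.5,"ty": 0,"tz": -1,"turn": 0,"jaw": -0.4},{"tx": -5,"ty": 0,"tz": -4,"turn": 0,"jaw": -0.4},{"tx": -8,"ty": 0,"tz": -7,"turn": 0,"jaw": -0.4},{"tx": -12,"ty": 0,"tz": -10,"turn": 0,"jaw": -0.4}]'

```text
time_s: 13.65
position: [0.4357, 0.1203, 0.1199]
tool_rot: [[0.027, 1.0, -0.015], [1.0, -0.027, -0.0], [-0.001, -0.015, -1.0]]
ft_force: [1.2, -1.1, 0.2]
grip_width: 0.0254
```

Request:
apply_moves --motion '[{"tx": -4,"ty": 0,"tz": -3,"turn": 0,"jaw": -0.4},{"tx": -8,"ty": 0,"tz": -5,"turn": 0,"jaw": -0.4},{"tx": -12,"ty": 0,"tz": -6,"turn": 0,"jaw": -0.4},{"tx": -16,"ty": 0,"tz": -6,"turn": 0,"jaw": -0.4},{"tx": -16,"ty": 0,"tz": -6,"turn": 0,"jaw": -0.4}]'

```text
time_s: 14.07
position: [0.4321, -0.0449, 0.1811]
tool_rot: [[0.032, 0.999, -0.013], [0.999, -0.032, -0.002], [-0.003, -0.013, -1.0]]
ft_force: [0.7, 1.0, -0.2]
grip_width: 0.0259
```

Run:
```python
from h import *
s=telemetry.observe();print(s["time_s"],np.round(s["position"],4),np.round(s["ft_force"],2))
A,_=get_image("top");B,_=get_image("scene")
for n,I in(("top",A),("scene",B)):
  hsv=cv2.cvtColor(I,cv2.COLOR_RGB2HSV)
  for k,(a,b) in HUE.items():
    m=cv2.inRange(hsv,(a,70,60),(b,255,255));m=cv2.morphologyEx(m,cv2.MORPH_CLOSE,np.ones((9,9)))
    q,l,st,c=cv2.connectedComponentsWithStats(m)
    for i in range(1,q):
      p=ray(n,c[i],.012)[0,:2]; r=p-[.4955,.263]
      if st[i,4]>30 and np.hypot(*r)<.14: print(n,k,st[i,4],p.round(3),"tray xy",(r@np.array([[-.17,-.985],[.985,-.17]])).round(3))
z=np.hstack([A[60:320,30:450],])
cv2.imwrite("pics/g.png",np.hstack([A[70:320,30:430],B[120:370,100:430]])[:,:,::-1])
```

```text
14.0667 [ 0.4321 -0.0449  0.1811] [ 0.69  1.03 -0.23]
top blue 150 [0.439 0.257] tray xy [0.003 0.057]
top orange 109 [0.555 0.262] tray xy [-0.011 -0.059]
top green 128 [0.491 0.26 ] tray xy [-0.003  0.005]
scene blue 70 [0.448 0.254] tray xy [-0.001  0.048]
scene orange 80 [0.57  0.263] tray xy [-0.013 -0.073]
scene green 51 [0.503 0.255] tray xy [-0.009 -0.006]
```

View pics/g.png

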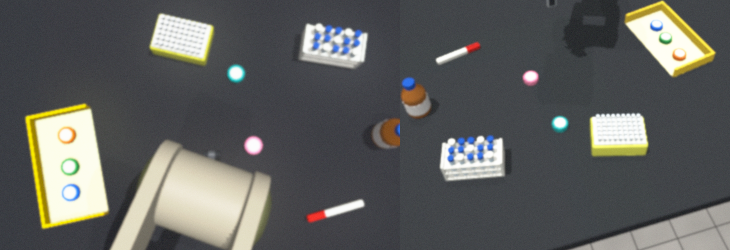

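All three caps are inside the tray at crop (67,135), (70,167) and (71,192). The bystanders look unmoved and the arm is clear, so I'm handing in.

Request:
apply_moves --motion '[{"tx": 0,"ty": 0,"tz": 0,"turn": 0,"jaw": -0.4},{"tx": 0,"ty": 0,"tz": 0,"turn": 0,"jaw": -0.4},{"tx": 0,"ty": 0,"tz": 0,"turn": 0,"jaw": -0.4}]'

```text
time_s: 14.42
position: [0.4316, -0.041, 0.1798]
tool_rot: [[0.03, 0.999, -0.016], [1.0, -0.03, -0.0], [-0.001, -0.016, -1.0]]
ft_force: [0.3, 0.0, -0.3]
grip_width: 0.0253
```

```bash
python3 -c "
from rig import close_job; print(close_job())"
```

```text
the job is handed in; nothing more can be done
None
```

All three caps are inside the tray and the job is handed in at about 14.4 s of the 67 s allowed. I pushed orange, then green, then blue one at a time, each resting against the two partly open fingertips (26 mm gap, so a cap could not be gripped).

| Cap | Last top-camera position in tray (x, y), m |
|---|---|
| blue | (0.003, 0.057) |
| green | (-0.003, 0.005) |
| orange | (-0.011, -0.059) |

- **Tray limits:** all three are well inside them (x from -0.044 to 0.06, y within ±0.11).
- **Camera disagreement:** the scene camera put the caps up to about 15 mm away from these figures, because the cream floor left it only partial cap outlines. Its positions are also inside the limits.
- **Force:** the wrist readings reported at the end of each move never rose above about 2 N, which is close to sensor noise. I had no direct reading of finger force on the caps.
- **Bystanders:** the bottle, marker, tip box and rack, and the pink and teal look-alike caps, looked unmoved in the last picture. I checked that by eye and did not measure it.
- **Arm:** it finished raised and touching nothing.

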